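# Clamp an edged sample strip on the tilting angle plate

## Robot

A 6-joint arm with a two-finger parallel gripper is mounted at the origin on the work surface. World frame = base frame: x ahead of the robot, y to its left, z up, the work surface at z = 0. Lengths are in m, angles in rad, forces in N, time in s.
With the tool pointing down it reaches from about 0.3 to 0.875 m from the base axis. Payload 6.4 kg.
Tool frame: the origin (TCP) lies between the finger pads; the fingertips stand 25 mm ahead of it and the grasp point (between the pads) lies 6 mm ahead of it; z points along the fingers, y is the line along which they close (so a half turn about z gives the same grasp; the last joint's range is limited). The gripper opens to 85 mm and grips with 20 to 120 N. Pads are 22 mm wide; open, the fingers measure 114 mm over their backs; the gripper's body (76 mm by 85 mm) begins 54 mm behind the grasp point. The pads swing forward as they close: fully open they stand 13 mm farther back than shut.
Start: joints at [0.977, 0.181, 1.607, -0, 1.354, -0.206], TCP at [0.217, 0.532, 0.256] pointing down, gripper open.
Joint ranges: [-2.99, 2.99], [-0.89, 2.07], [0.3, 2.58], [-1.14, 4.28], [0, 2.63], [-3.12, 3.12]. Speed limits (rad/s): [2.57, 2.57, 3.01, 3.14, 3.14, 3.14].

## Interface

Orientations are given as a unit quaternion [w, x, y, z].
In Python, from bench import ctrl gives the robot as it stands.
- The arm moves only by the tool servo_tool, never from a script. Its argument "series" is text: rows parted by semicolons, each of 7 numbers parted by spaces: the gripper command: -1 is fully open, 1 is shut, values between are in proportion, then the shift along the tool's x, y, z in m, then the turn, a rotation vector about the tool's x, y, z in degrees. A call has 1 to 12 rows; each row is the pose to reach, as a shift and turn from the pose commanded when the call began, along the tool's axes at that moment; what a row does not reach only later rows make up. A row lasts 1/12 s, in which the tool goes at most 41.7 mm and 7.16 degrees, less where a joint would pass 70% of its speed; a pose out of reach is approached as far as the arm can. A call with a gripper value outside its range is refused whole. The fingers move at their own pace and stop on an object; the grip force is fixed at half the most. Time passes only in rows, so rows that repeat a pose let the fingers close. It gives the time, the measured TCP pose, the force, the opening and the grip force at its end, in the units of the state.
- ctrl.get_obs(): the state, without advancing time (a new reading comes with each control period).
- ctrl.camera(name): name is "scene" or "top"; returns a dict with "img" (420x560x3 uint8, red, green, blue), "z_map" (420x560 float32, m along the optical axis (not along the pixel's ray), 0 where there is no reading), "fovy" (degrees; the focal length in pixels is half the picture's height over the tangent of half this angle, whatever the lens; pixels are square), "cx", "cy" (the principal point, pixels), "k1" (the pictures are not rectified: a ray, as slopes to the right and down, at radius r is drawn at 1 + k1 r^2 times it, then the intrinsics apply), "extrinsics" (4x4, takes a point from camera to world coordinates). Camera axes: x right, y down, z forward; pixel columns grow to the right and rows downward; lengths in m; the calibration is good to about 2 mm. A picture is of the moment at which its call begins.
- ctrl.hand_in(): hands the job in; it is judged then, once.
The state is a dict: "time_s": time; "q": joint angles; "dq": joint speeds; "joint_efforts": joint torques, N m; "eef_pos": TCP position; "eef_rot": TCP orientation; "wrist_force": force on the tool from outside, world axes, zero at the start; "torque": the same for the moment, N m; "opening": opening from 0.0 (shut) to 1.0 (fully open); "grasp_force": force on a finger pad.
Only numpy, scipy, OpenCV 4.12 (cv2) and the standard library are available. Lean on these libraries where they do the work, as an engineer would, in place of code of your own. Each camera call takes 0.05 s, during which the arm holds its last target. There are 200 camera calls.

## Task

Take the long narrow sample strip, lay it down flat on the sloping plate without dropping it, and bring it home so that its long side bears on the two lower pins and its end on the end pin. Then close the toggle clamp on it, pushing the handle all the way down past its dead centre to its stop, let go, and leave everything else on the bench as it is.

Things in the scene. Friction and masses are not known exactly. Their poses are not given: they have to be found in the camera images.
- strip_center (a point): Centre (half-way up) of the sample strip to be clamped: a plain wood-veneered board strip 160 mm long (its x), 50 mm wide (its y), 25 mm thick (its z), about 140 g, lying flat on the bench. It is the only board both 160 long and 50 wide; either face and either long side may go to the pins.
- offcut_center (a point): Centre of a shorter offcut of the same board, 100 x 50 x 25 mm, lying flat on the bench; not to be used, leave it.
- wide_board_center (a point): Centre of a wider board sample, 160 x 90 x 25 mm, lying flat on the bench; leave it.
- spare_roller_mid (a point): Middle of a spare white roller standing on its end, 64 mm diameter, 38 mm high; leave it.
- wrench_grip (a point): A wrench 170 mm long lying on the bench; leave it.
- brush_grip (a point): A hand brush 180 mm long lying on the bench; leave it.
- oil_bottle_mid (a point): Middle of an upright bottle 54 mm diameter, 140 mm high; leave it.
- bed: Sloping plate of a cast tilting angle plate bolted to the bench, facing the robot at 30 degrees. Origin: centre of its upper face, 90 mm above the bench. x points up the slope, away from the robot; y to the left along the plate; z square out of the face. Face 130 mm (x) by 320 mm (y). Friction is high: a strip does not slide down it by itself.
- end_pin (a point): Foot (on the plate's face) of the end pin, at (0, 145) mm in the plate's frame; same axes as the plate. Steel, 10 mm diameter, 14 mm high. The strip's left end bears on it.
- low_pin_a (a point): Foot of one lower pin, at (-30, 5) mm in the plate's frame; 10 mm diameter, 14 mm high. The strip's long side bears on it and on the other lower pin; there are 100 mm between the two for a finger.
- low_pin_b (a point): Foot of the other lower pin, at (-30, 115) mm in the plate's frame; 10 mm diameter, 14 mm high.
- home (a point): Where the strip's centre is when it is home: (0, 60, 12.5) mm in the plate's frame, same axes as the plate. The strip's length then runs along the plate's y, from y = -20 to 140, and its width from x = -25 to 25.
- handle_pivot (a point): Axis of the clamp's handle, at (0, -118, 42) mm in the plate's frame, same axes; the handle turns about the plate's x. The clamp's frame fills x = -23 to 23, y = -134 to -62, up to z = 49 mm there. Its open arm (22 mm wide) stands up from (0, -75, 34) to z = 127 mm, the foot reaching to y = -60: 40 mm short of the strip's end when that is home, tight for a gripper's body between them.
- handle_end (a point): Far end of the clamp's handle, 105 mm from handle_pivot. The handle is a straight bar with a round black grip 22 mm thick from 40 to 105 mm from the pivot. Open, it stands 80 degrees up from the plate's face, leaning outwards (to the plate's -y); closed, it lies along the plate's -y, parallel to the face and 42 mm above it.
- clamp_handle (a joint): Turn of the handle: 0 fully open (as at the start), 1.40 rad closed on its stop; its angle above the plate's face is 1.40 minus this. Rather stiff: about 3 N at the grip moves it, up to about 6 N as the foot bears on the strip (from about 1.10) until dead centre at 1.32, then less to the stop. It stays where it is left. Closing moves its end to the plate's -y, then down towards the face, and lowers the arm.
- spindle: The clamp's sprung rubber foot, 18 mm diameter; its origin is 14.5 mm from its pressing face. Closed, it presses on the strip at (0, 5) mm in the plate's frame with about 9 N.
Mind the look-alikes: they are no part of the job. What is shaped like the part that bears strip_center but red is not meant.

How it is judged:
On the way:
1. the strip lies home on the sloping plate, on its face and against all three pins, with the clamp still open (x of strip_center in the frame of bed between -0.0015 and 0.0015 m and y of strip_center in the frame of bed between 0.0585 and 0.0615 m and z of strip_center in the frame of bed between 0.01 and 0.0145 m and angle between the x axis of strip_center and the y axis of bed, either way round below 0.025 rad and value of joint clamp_handle below 0.9 rad), for 0.2 s.
At the end, for the whole second after the job is handed in: the strip lies flat on the sloping plate with its centre within 1.5 mm of home along and across the plate (against all three pins), square within 0.025 rad, and the clamp handle is past its dead centre and down to its stop (over 1.36 rad), its foot pressing on the strip with more than 5 N (x of strip_center in the frame of bed between -0.0015 and 0.0015 m and y of strip_center in the frame of bed between 0.0585 and 0.0615 m and z of strip_center in the frame of bed between 0.01 and 0.0145 m and angle between the x axis of strip_center and the y axis of bed, either way round below 0.025 rad and value of joint clamp_handle above 1.36 rad and contact force between spindle and anything else above 5 N); the robot touches nothing.
It fails at once if the strip is dropped onto the plate: within 60 mm of its home it moves faster than 0.5 m/s or turns faster than 8 rad/s (distance between strip_center and home below 0.06 m and (linear speed of strip above 0.5 m/s or angular speed of strip above 8 rad/s)).
It fails at once if another loose thing on the bench is moved more than 20 mm (distance of any of offcut_center, wide_board_center, spare_roller_mid, wrench_grip, brush_grip, oil_bottle_mid from where it was at the start of the episode above 0.02 m).
It also fails if it takes over 51 s, if anything falls off the work surface, if the arm or the gripper's body presses on something with over 40 N, if the wrist force passes 120 N, or if a joint passes its speed limit or range.

## Working session

There is one attempt and no reset: what is moved stays moved. The work goes in short steps, Python scripts to look and compute and a tool call to move; the robot and the scene stay as the last step left them, time stands still between calls to the robot, and variables do not carry over. Pictures are saved under pics/ and viewed, at most 10 in all, crops included, and the job is handed in when it is done.

Besides the shell and the picture viewer there is one more tool, called after "Emit:" as name(argument=value, ...), one argument or row to a line, values as JSON. servo_tool: Moves the arm, as the interface text tells. Its arguments: {"type":"object","properties":{"series":{"type":"string"}},"required":["series"]}

```bash
ls; mkdir -p pics; cat > h.py <<'E'
import numpy as np, cv2
from bench import ctrl
def cam(n):
    c=ctrl.camera(n); im=c["img"]; z=c["z_map"]; H,W=z.shape
    f=H/2/np.tan(np.radians(c["fovy"])/2)
    K=np.array([[f,0,c["cx"]],[0,f,c["cy"]],[0,0,1.]])
    u,v=np.meshgrid(np.arange(W),np.arange(H))
    p=np.stack([u,v],-1).reshape(-1,1,2).astype(float)
    s=cv2.undistortPoints(p,K,np.array([c["k1"],0,0,0,0.])).reshape(H,W,2)
    P=np.concatenate([s*z[...,None],z[...,None]],-1)
    E=np.array(c["extrinsics"]); Pw=P@E[:3,:3].T+E[:3,3]
    Pw[z==0]=np.nan
    return im,Pw
E
python3 - <<'E'
from h import *
for n in("scene","top"):
    im,P=cam(n); cv2.imwrite(f"pics/{n}0.png",im[...,::-1]); np.save(f"{n}0.npy",P); np.save(f"{n}0i.npy",im)
o=ctrl.get_obs(); print({k:np.round(v,3) for k,v in o.items()})
E
```

```text
pics
{'time_s': np.float64(0.1), 'q': array([ 0.977,  0.181,  1.608, -0.   ,  1.354, -0.206]), 'dq': array([-0.001,  0.   , -0.001,  0.001, -0.001, -0.001]), 'joint_efforts': array([ 0.0000e+00, -4.4587e+01, -3.5224e+01, -0.0000e+00,  4.0000e-03,
       -0.0000e+00]), 'eef_pos': array([0.217, 0.532, 0.255]), 'eef_rot': array([-0.   ,  0.193,  0.981, -0.001]), 'wrist_force': array([-0.369,  0.203,  0.07 ]), 'torque': array([-0.009, -0.041,  0.043]), 'grasp_force': np.float64(0.0), 'opening': np.float64(1.003)}
```

View pics/scene0.png

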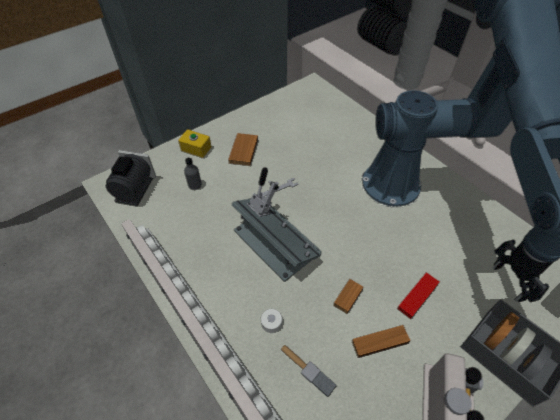

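View pics/top0.png

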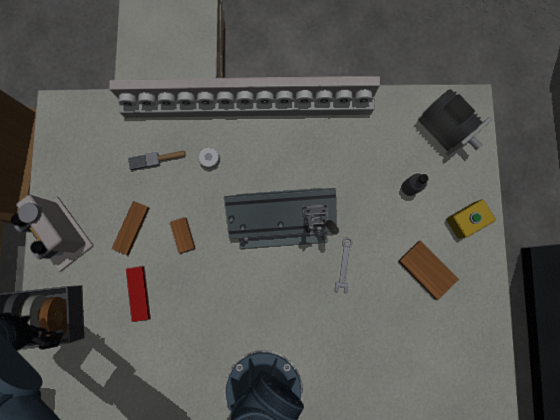

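Scene: the strip is at about (380,341), offcut (348,296), red decoy (419,296), angle plate (275,235). Top: strip at (131,228), offcut (182,235), plate (280,217) with pins on its left half and the clamp at (318,220), and a wrench just right of it at (343,265).

```bash
python3 - <<'E'
from h import *
P=np.load("top0.npy"); im=np.load("top0i.npy").astype(int)
Ps=np.load("scene0.npy"); ims=np.load("scene0i.npy").astype(int)
def rep(P,im,u0,v0,w,name):
    sl=np.s_[v0-w:v0+w,u0-w:u0+w]
    p=P[sl].reshape(-1,3); c=im[sl].reshape(-1,3)
    m=(p[:,2]>0.018)&(p[:,2]<0.032)&(c[:,0]>c[:,2]+30)
    q=p[m]; r=cv2.minAreaRect((q[:,:2]*1000).astype(np.float32)); print(name,m.sum(),r,np.median(q[:,2]), q.mean(0))
rep(P,im,131,228,32,"strip top"); rep(Ps,ims,380,341,32,"strip scene")
rep(P,im,182,235,20,"off"); rep(Ps,ims,348,296,18,"off s")
for n,PP in(("top",P),("scene",Ps)):
    # bed plane
    m=(PP[...,2]>0.045)&(PP[...,2]<0.14)
    box=np.zeros(m.shape,bool)
    if n=="top": box[185:245,222:300]=1
    else: box[195:275,235:322]=1
    q=PP[m&box]
    best=None; rng=np.random.default_rng(0); 
    for _ in range(400):
        a=q[rng.choice(len(q),3,False)]; nn=np.cross(a[1]-a[0],a[2]-a[0]); L=np.linalg.norm(nn)
        if L<1e-6: continue
        nn/=L; nn*=np.sign(nn[2]); i=abs((q-a[0])@nn)<.0025
        if best is None or i.sum()>best.sum(): best=i
    qq=q[best]; c=qq.mean(0); nn=np.linalg.svd(qq-c,full_matrices=False)[2][2]; nn*=np.sign(nn[2])
    print(n,len(q),best.sum(),"c",c,"n",nn,"tilt",np.degrees(np.arccos(nn[2])),"yaw",np.degrees(np.arctan2(-nn[1],-nn[0])))
    # inplane frame
    ph=np.arctan2(-nn[1],-nn[0]); y=np.array([-np.sin(ph),np.cos(ph),0]); x=np.cross(y,nn)
    t=np.stack([(qq-c)@x,(qq-c)@y],-1)*1000
    r=cv2.minAreaRect(t.astype(np.float32)); print(r, "ctr world", c+x*r[0][0]/1e3+y*r[0][1]/1e3)
    print("percentiles x",np.percentile(t[:,0],[0,1,99,100]),"y",np.percentile(t[:,1],[0,1,99,100]))
    # bench-plane z offset and pins
    h=(PP-c)@nn; uu=(PP-c)@x; vv=(PP-c)@y
    pm=(h>.008)&(h<.02)&(abs(uu)<.07)&(vv>-.2)&(vv<.2)
    k,lab,st,ce=cv2.connectedComponentsWithStats(pm.astype(np.uint8))
    for i in range(1,k):
        if st[i,4]>2: print("blob",st[i,4],ce[i],PP[lab==i].mean(0), h[lab==i].mean(),uu[lab==i].mean(),vv[lab==i].mean())
    g=abs(PP[...,2])<.01; print("bench z",np.nanmedian(PP[...,2][g]))
for n,PP,ii,u,v in(("t",P,im,280,217),("s",Ps,ims,275,235)):
    I=ii[v-62:v+62,u-78:u+78].astype(np.uint8)[...,::-1]; cv2.imwrite(f"pics/bed_{n}.png",cv2.resize(I,None,fx=5,fy=4.8 if 0 else 4.8,interpolation=cv2.INTER_CUBIC)[:600,:800])
E
```

```text
strip top 828 ((487.1746520996094, 408.45184326171875), (52.18585968017578, 158.9792938232422), 68.05574035644531) 0.025357764327783916 [0.4865947  0.40837195 0.02541363]
strip scene 1027 ((463.261962890625, 395.3073425292969), (137.43743896484375, 191.18238830566406), 53.54155349731445) 0.024351182537035276 [0.4837539  0.40828533 0.02432017]
off 512 ((463.1180419921875, 247.7644500732422), (99.09481048583984, 49.51802444458008), 17.818174362182617) 0.025371991619845935 [0.46315111 0.24692854 0.02532625]
off s 493 ((464.832275390625, 247.80783081054688), (103.25394439697266, 50.427467346191406), 17.539670944213867) 0.0242502876462094 [0.46603401 0.24868229 0.02420585]
top 3209 2185 c [ 0.51403841 -0.00510398  0.09198792] n [-0.50680881 -0.03057641  0.86151605] tilt 30.51276629314922 yaw 3.452540697111408
((-8.170135498046875, 0.9755859375), (141.54684448242188, 216.09080505371094), 0.17337235808372498) ctr world [ 0.50695373 -0.00455405  0.08783969]
percentiles x [-79.12266421 -67.18407993  61.16386186  62.82721394] y [-106.86175004 -103.61293557  106.03367221  109.08729221]
blob 42 
[... 1061 characters left out ...]
4  132.53542103]
blob 52 [255.34615385 206.92307692] [ 0.52834865 -0.15268986  0.10980229] 0.013897212889084746 0.006619420432888632 -0.12569934722420872
blob 18 [266.05555556 210.        ] [ 0.50091212 -0.12994378  0.09427608] 0.013251711225644655 -0.023511235930032244 -0.10114455984150797
blob 8 [284.  223.5] [ 0.48366182 -0.05286811  0.08598682] 0.012008938168340581 -0.038028239824433874 -0.02307628232599921
blob 8 [306.875 244.125] [0.47517842 0.05589998 0.08513789] 0.011811476020393834 -0.039392317499831915 0.08601673188208563
blob 9 [307.55555556 252.22222222] [0.50002949 0.0878159  0.10155508] 0.012669803860547727 -0.00783976935575034 0.11617342307714978
bench z -0.0004304419051557318
```

The pins give the bed origin at about (0.5156, -0.0562, 0.090), yaw 3.9°; the three pins agree to 1 mm. The tool is already aligned with the strip.

```bash
cat >> h.py <<'E'
from scipy.spatial.transform import Rotation as Ro
O=np.array([.5156,-.0562,.090]); psi=np.radians(3.9); c3,s3=np.cos(np.pi/6),.5
X=np.array([c3*np.cos(psi),c3*np.sin(psi),s3]); Y=np.array([-np.sin(psi),np.cos(psi),0]); N=np.cross(X,Y)
Rb=np.stack([Y,X,-N],1)   # tool orientation on bed
def bed(x,y,z): return O+(X*x+Y*y+N*z)/1e3
def tobed(p): d=(np.asarray(p)-O)*1e3; return np.round([d@X,d@Y,d@N],2)
def cur():
    o=ctrl.get_obs(); q=o["eef_rot"]; return np.array(o["eef_pos"]),Ro.from_quat([q[1],q[2],q[3],q[0]]).as_matrix()
def down(a): # tool x at world angle a deg, pointing down
    a=np.radians(a); x=np.array([np.cos(a),np.sin(a),0]); z=np.array([0,0,-1.]); return np.stack([x,np.cross(z,x),z],1)
def go(t,R):
    p,C=cur(); print("shift",np.round(C.T@(np.asarray(t)-p),4),"rot",np.round(Ro.from_matrix(C.T@R).as_rotvec(degrees=True),2))
E
python3 - <<'E'
from h import *
go([.486,.4085,.12],down(158.0)); print(cur())
E
```

```text
shift [-0.2956 -0.0124  0.1354] rot [-0.09 -0.02 -0.22]
(array([0.21715806, 0.53191046, 0.25548048]), array([[-9.25756778e-01,  3.78118535e-01, -8.72450379e-04],
       [ 3.78119417e-01,  9.25755881e-01, -1.32499859e-03],
       [ 3.06669541e-04, -1.55651686e-03, -9.99998742e-01]]))
```

Emit:
servo_tool(
  series="-1 -0.02 0 0.01 0 0 0; -1 -0.05 -0.002 0.025 0 0 0; -1 -0.085 -0.003 0.04 0 0 0; -1 -0.12 -0.005 0.055 0 0 0; -1 -0.155 -0.006 0.07 0 0 0; -1 -0.19 -0.008 0.085 0 0 0; -1 -0.225 -0.009 0.1 0 0 0; -1 -0.255 -0.011 0.115 0 0 0; -1 -0.275 -0.012 0.125 0 0 0; -1 -0.29 -0.0124 0.133 0 0 0; -1 -0.2956 -0.0124 0.1354 -0.09 0 -0.2; -1 -0.2956 -0.0124 0.1354 -0.09 0 -0.2",
)

```text
time_s: 1.1
eef_pos: [0.4867, 0.4084, 0.1199]
eef_rot: [-0.0, 0.192, 0.981, 0.0]
wrist_force: [-0.9, 0.0, -1.3]
opening: 0.998
grasp_force: 0.0
```

```bash
python3 - <<'E'
from h import *
go([.486,.4085,.025],down(158.0)); print(cur()[0])
im,P=cam("top"); cv2.imwrite("pics/t1.png",cv2.resize(im[150:300,60:260,::-1],None,fx=4,fy=4))
im=im.astype(int);m=(P[...,2]>.018)&(P[...,2]<.032)&(im[...,0]>im[...,2]+30); m[:,165:]=0
q=P[m]; print(len(q),cv2.minAreaRect((q[:,:2]*1000).astype(np.float32)))
E
```

```text
shift [ 0.0006 -0.0002  0.0949] rot [ 0.02 -0.06 -0.08]
[0.48665963 0.40836836 0.11991524]
1543 ((463.6141357421875, 390.17584228515625), (128.1459197998047, 512.3817749023438), 86.35099792480469)
```

View pics/t1.png

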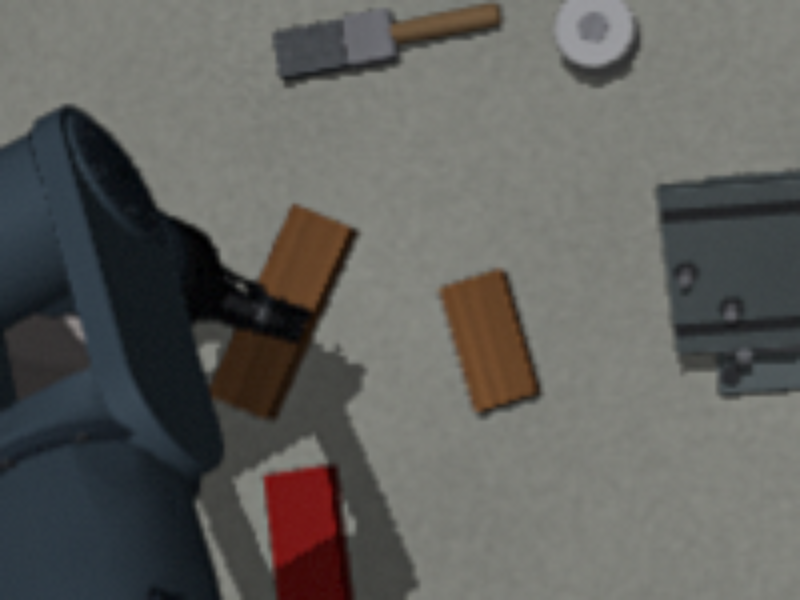

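The gripper is squarely over the strip's middle (crop pixels 290,315), fingers across its width. Descending and gripping.

Emit:
servo_tool(
  series="-1 0 0 0.015 0 0 0; -1 0 0 0.035 0 0 0; -1 0 0 0.055 0 0 0; -1 0 0 0.072 0 0 0; -1 0 0 0.084 0 0 0; -1 0.0005 0 0.092 0 0 0; -1 0.0005 0 0.095 0 0 0; 1 0.0005 0 0.095 0 0 0; 1 0.0005 0 0.095 0 0 0; 1 0.0005 0 0.095 0 0 0; 1 0.0005 0 0.095 0 0 0; 1 0.0005 0 0.095 0 0 0",
)

```text
time_s: 2.15
eef_pos: [0.487, 0.41, 0.0275]
eef_rot: [0.001, 0.191, 0.982, 0.002]
wrist_force: [-0.0, -0.8, 4.4]
opening: 0.569
grasp_force: 64.6
```

Emit:
servo_tool(
  series="1 0 0 0 0 0 0; 1 0 0 0 0 0 0; 1 0 0 0 0 0 0; 1 0 0 -0.01 0 0 0; 1 0 0 -0.03 0 0 0; 1 0 0 -0.06 0 0 0; 1 0 0 -0.09 0 0 0; 1 0 0 -0.12 0 0 0; 1 0 0 -0.15 0 0 0; 1 0 0 -0.17 0 0 0; 1 0 0 -0.18 0 0 0; 1 0 0 -0.18 0 0 0",
)

```text
time_s: 3.15
eef_pos: [0.487, 0.4098, 0.2091]
eef_rot: [0.002, 0.191, 0.982, 0.002]
wrist_force: [-0.0, -0.3, -1.1]
opening: 0.569
grasp_force: 64.0
```

```bash
python3 - <<'E'
from h import *
im,P=cam("scene"); cv2.imwrite("pics/s2.png",cv2.resize(im[200:400,280:560,::-1],None,fx=2.8,fy=2.8))
im,P=cam("top"); 
im=im.astype(int);m=(P[...,2]>.16)&(P[...,2]<.24)&(im[...,0]>im[...,2]+30)
q=P[m]; print(len(q),cv2.minAreaRect((q[:,:2]*1000).astype(np.float32)),np.median(q[:,2]))
p,C=cur(); t=(q-p)@C*1e3; print(np.percentile(t,[0,1,5,50,95,99,100],axis=0).round(1))
go(bed(8,55,26+60),Rb); print(p, cur()[1])
E
```

```text
612 ((490.1260070800781, 408.4322814941406), (50.314186096191406, 152.76136779785156), 67.82788848876953) 0.20477144673014458
[[-81.  -23.8  -7.1]
 [-79.9 -22.7  -4.1]
 [-76.4 -21.   -3. ]
 [-36.2  -2.9   0.1]
 [ 52.   22.1   3.3]
 [ 64.5  25.3   4.4]
 [ 71.9  26.6   5.2]]
shift [-0.1459 -0.386   0.0361] rot [-26.78 -16.82  62.53]
[0.48533231 0.40876979 0.20493615] [[-9.27038649e-01  3.74965405e-01 -5.36783809e-04]
 [ 3.74964944e-01  9.27038649e-01  7.96258951e-04]
 [ 7.96188897e-04  5.36887711e-04 -9.99999539e-01]]
```

View pics/s2.png

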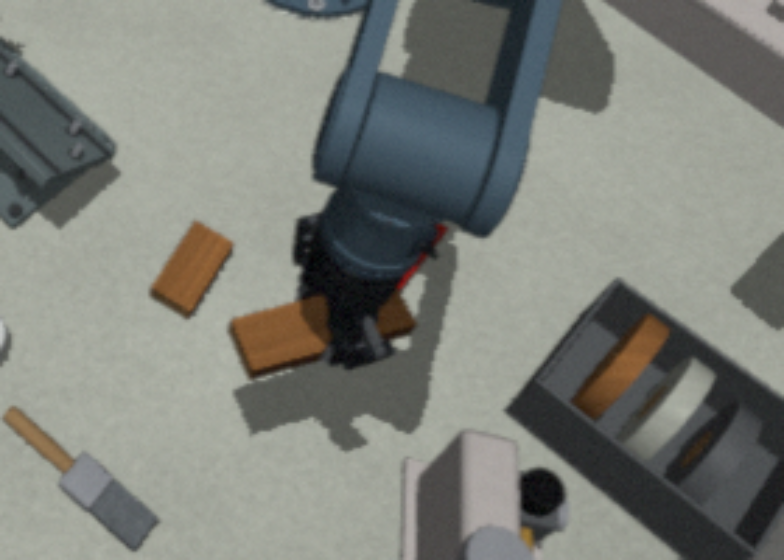

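Emit:
servo_tool(
  series="1 -0.0044 -0.0116 0.001 -0.8 -0.5 1.9; 1 -0.013 -0.035 0.003 -2.4 -1.5 5.6; 1 -0.025 -0.066 0.006 -4.6 -2.9 10.6; 1 -0.038 -0.1 0.009 -7 -4.4 16.3; 1 -0.0525 -0.139 0.013 -9.6 -6.1 22.5; 1 -0.067 -0.178 0.017 -12.3 -7.7 28.8; 1 -0.082 -0.216 0.02 -15 -9.4 35; 1 -0.096 -0.255 0.024 -17.7 -11.1 41.3; 1 -0.111 -0.293 0.027 -20.4 -12.8 47.5; 1 -0.124 -0.328 0.031 -22.8 -14.3 53.2; 1 -0.134 -0.355 0.033 -24.6 -15.5 57.5; 1 -0.1415 -0.3745 0.035 -26 -16.3 60.7",
)

```text
time_s: 4.25
eef_pos: [0.4743, 0.0072, 0.1675]
eef_rot: [0.171, 0.651, 0.716, 0.184]
wrist_force: [-0.2, -0.5, -1.6]
opening: 0.568
grasp_force: 63.9
```

```bash
python3 - <<'E'
from h import *
im,P=cam("top")
print(ctrl.get_obs()["dq"].round(3))
go(bed(8,54,26+40),Rb); print(tobed(cur()[0]))
E
```

```text
[ 0.083  0.011 -0.034 -0.078  0.058  0.081]
shift [-0.0104  0.0016  0.0192] rot [-0.85 -0.38  1.28]
[ 6.5  64.28 85.27]
```

Emit:
servo_tool(
  series="1 -0.004 0.0005 0.005 -0.4 -0.2 0.6; 1 -0.008 0.0015 0.013 -0.85 -0.38 1.28; 1 -0.0104 0.0016 0.0192 -0.85 -0.38 1.28; 1 -0.0104 0.0016 0.0192 -0.85 -0.38 1.28; 1 -0.0104 0.0016 0.0192 -0.85 -0.38 1.28; 1 -0.0104 0.0016 0.0192 -0.85 -0.38 1.28; 1 -0.0104 0.0016 0.0192 -0.85 -0.38 1.28",
)

```text
time_s: 4.88
eef_pos: [0.4884, 0.0002, 0.1544]
eef_rot: [0.177, 0.655, 0.709, 0.19]
wrist_force: [0.4, 0.6, -1.8]
opening: 0.572
grasp_force: 63.9
```

```bash
python3 - <<'E'
from h import *
p,C=cur()
for n in("top","scene"):
    im,P=cam(n); im=im.astype(int)
    cv2.imwrite(f"pics/{n}3.png",im[...,::-1])
    d=(P-O)*1e3; B=np.stack([d@X,d@Y,d@N],-1)
    m=(B[...,2]>40)&(B[...,2]<100)&(im[...,0]>im[...,2]+30)&(abs(B[...,0])<80)&(B[...,1]>-60)&(B[...,1]<170)
    q=B[m]; m2=q[:,2]>np.percentile(q[:,2],50)-6; 
    r=cv2.minAreaRect(q[m2][:,:2].astype(np.float32)); print(n,len(q),r, np.percentile(q,[0,1,50,99,100],axis=0).round(1))
print(tobed(p)); go(bed(8,54,66),Rb); print(ctrl.get_obs()["wrist_force"])
a=cv2.imread("pics/top3.png")[170:270,200:350]; b=cv2.imread("pics/scene3.png")[170:290,210:350]
cv2.imwrite("pics/c3.png",np.hstack([cv2.resize(a,(400,267)),cv2.resize(b,(400,267))]) if 0 else np.vstack([cv2.resize(a,None,fx=3.6,fy=2.9),cv2.resize(b,(540,300))]))
E
```

```text
top 747 ((14.354889869689941, 60.01930236816406), (52.58115005493164, 159.04273986816406), 0.3628973662853241) [[-11.7 -19.4  57.7]
 [ -9.5 -18.1  59.3]
 [ 16.9  40.7  64.3]
 [ 39.8 137.8  69.2]
 [ 41.  139.6  70.6]]
scene 531 ((29.271434783935547, 60.767372131347656), (86.19437408447266, 160.98031616210938), 2.5626420974731445) [[-13.4 -20.3  41.7]
 [-11.3 -17.8  43.5]
 [ 31.2  85.2  62.6]
 [ 43.2 140.3  67.2]
 [ 72.9 140.8  94.9]]
[12.03 58.1  67.41]
shift [-0.0038 -0.0043  0.0016] rot [ 0.15 -0.18  0.58]
[-0.65555152  0.74067844 -1.5245193 ][ WARN:0@0.984] global loadsave.cpp:1063 imwrite_ Unsupported depth image for selected encoder is fallbacked to CV_8U.
```

View pics/c3.png

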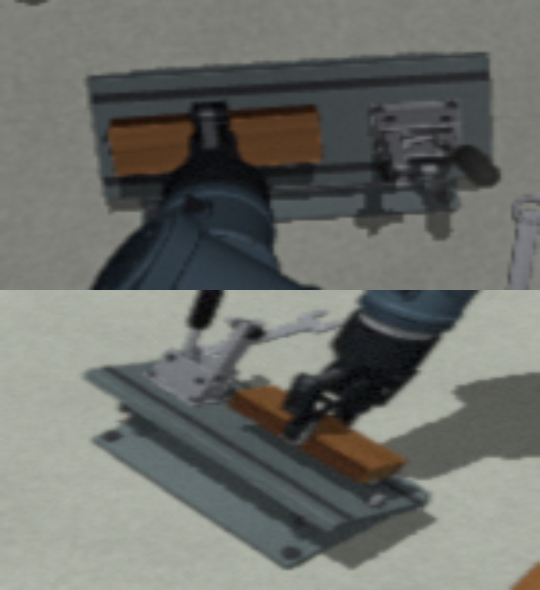

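Emit:
servo_tool(
  series="1 -0.0015 -0.003 0 0.15 -0.18 0.5; 1 -0.003 -0.007 0.003 0.15 -0.18 0.5; 1 -0.0035 -0.0095 0.01 0.15 -0.18 0.5; 1 -0.0035 -0.0095 0.018 0.15 -0.18 0.5; 1 -0.0035 -0.0095 0.025 0.15 -0.18 0.5; 1 -0.0035 -0.0095 0.03 0.15 -0.18 0.5; 1 -0.0035 -0.0095 0.032 0.15 -0.18 0.5; 1 -0.0035 -0.0095 0.034 0.15 -0.18 0.5; 1 -0.0035 -0.0095 0.034 0.15 -0.18 0.5; 1 -0.0035 -0.0095 0.034 0.15 -0.18 0.5; 1 -0.0035 -0.0095 0.034 0.15 -0.18 0.5",
)

```text
time_s: 5.9
eef_pos: [0.4977, -0.0033, 0.1205]
eef_rot: [0.177, 0.659, 0.706, 0.189]
wrist_force: [-0.0, -0.1, -0.7]
opening: 0.577
grasp_force: 63.9
```

```bash
cat >> h.py <<'E'
def strip(n,lo,hi):
    im,P=cam(n); im=im.astype(int); d=(P-O)*1e3; B=np.stack([d@X,d@Y,d@N],-1)
    m=(B[...,2]>lo)&(B[...,2]<hi)&(im[...,0]>im[...,2]+30)&(abs(B[...,0])<60)&(B[...,1]>-60)&(B[...,1]<170)
    q=B[m]; r=cv2.minAreaRect(q[:,:2].astype(np.float32)); print(n,len(q),r,np.percentile(q,[0,1,50,99,100],axis=0).round(1).tolist())
    A=np.c_[q[:,:2],np.ones(len(q))]; print(" plane slopes/z",np.linalg.lstsq(A,q[:,2],rcond=None)[0].round(4))
def stat():
    o=ctrl.get_obs(); f=o["wrist_force"]; print("tcp bed",tobed(o["eef_pos"]),"F bed",np.round([f@X,f@Y,f@N],2),"t",o["time_s"],"dqmax",abs(o["dq"]).max().round(3))
    p,C=cur(); print("rot err",Ro.from_matrix(C.T@Rb).as_rotvec(degrees=True).round(2))
E
python3 - <<'E'
from h import *
strip("top",20,45); stat()
E
```

```text
top 712 ((4.931821823120117, 55.65852355957031), (52.92313766479492, 158.8765106201172), 0.26551538705825806) [[-21.3, -23.7, 23.3], [-19.1, -22.4, 25.0], [7.9, 37.6, 30.5], [30.4, 133.8, 35.0], [31.7, 135.0, 37.2]]
 plane slopes/z [-5.40000e-03  1.20000e-03  3.03978e+01]
tcp bed [ 2.93 53.91 33.61] F bed [-0.27 -0.15 -1.8 ] t 5.95 dqmax 0.002
rot err [0.01 0.03 0.04]
```

Emit:
servo_tool(
  series="1 0 0 0.002 0 0 0; 1 0 0 0.0035 0 0 0; 1 0 0 0.0045 0 0 0; 1 0 0 0.005 0 0 0; 1 0 0 0.0055 0 0 0; 1 0 0 0.006 0 0 0; 1 0 0 0.006 0 0 0; 1 0 0 0.006 0 0 0",
)

```text
time_s: 6.62
eef_pos: [0.5, -0.0031, 0.1164]
eef_rot: [0.177, 0.659, 0.706, 0.189]
wrist_force: [-41.1, -3.9, 42.4]
opening: 0.568
grasp_force: 71.1
```

```bash
python3 - <<'E'
from h import *
strip("top",15,40); stat()
E
```

```text
top 702 ((5.7290802001953125, 55.7064094543457), (52.17802429199219, 158.91941833496094), 0.6384947299957275) [[-20.8, -23.6, 19.7], [-18.8, -22.4, 20.9], [7.9, 37.0, 25.9], [30.2, 133.8, 31.0], [32.0, 135.3, 32.5]]
 plane slopes/z [-3.20000e-03 -5.00000e-04  2.59487e+01]
tcp bed [ 2.85 54.02 28.87] F bed [-14.72  -1.43  57.02] t 6.6667 dqmax 0.001
rot err [0.01 0.   0.1 ]
```

Emit:
servo_tool(
  series="1 0 0 -0.0006 0 0 0; 1 0 0 -0.0012 0 0 0; 1 0.001 0 -0.0012 0 0 0; 1 0.002 0 -0.0012 0 0 0; 1 0.003 0 -0.0012 0 0 0; 1 0.003 0 -0.0012 0 0 0; 1 0.003 0 -0.0012 0 0 0",
)

```text
time_s: 7.25
eef_pos: [0.5005, -0.0015, 0.1169]
eef_rot: [0.178, 0.659, 0.706, 0.189]
wrist_force: [-10.3, -6.9, 8.5]
opening: 0.569
grasp_force: 65.7
```

```bash
python3 - <<'E'
from h import *
strip("top",15,40); stat()
E
```

```text
top 705 ((6.288808822631836, 57.15105438232422), (158.8809051513672, 51.55320358276367), 89.65861511230469) [[-19.9, -22.2, 17.9], [-18.0, -21.0, 20.2], [8.4, 38.4, 25.8], [31.3, 134.8, 31.1], [32.4, 136.6, 31.6]]
 plane slopes/z [ 6.00000e-04 -2.40000e-03  2.59922e+01]
tcp bed [ 3.66 55.58 28.99] F bed [-4.81 -6.3  11.65] t 7.3 dqmax 0.002
rot err [0.09 0.18 0.05]
```

Emit:
servo_tool(
  series="1 0 0 -0.0004 0 0 0; 1 0.001 0 -0.0004 0 0 0; 1 0.002 0 -0.0004 0 0 0; 1 0.003 0 -0.0004 0 0 0; 1 0.003 0 -0.0004 0 0 0; 1 0.003 0 -0.0004 0 0 0",
)

```text
time_s: 7.8
eef_pos: [0.5001, 0.0012, 0.1169]
eef_rot: [0.179, 0.659, 0.706, 0.188]
wrist_force: [-2.5, -12.0, -0.0]
opening: 0.57
grasp_force: 64.3
```

```bash
python3 - <<'E'
from h import *
strip("top",15,40); stat()
E
```

```text
top 701 ((6.293804168701172, 59.51548767089844), (157.97409057617188, 51.762840270996094), 89.66935729980469) [[-19.8, -19.4, 18.5], [-18.6, -18.3, 21.0], [8.1, 40.8, 26.0], [31.1, 137.4, 30.3], [32.1, 138.6, 34.4]]
 plane slopes/z [-9.30000e-03  7.00000e-04  2.59922e+01]
tcp bed [ 3.44 58.28 29.05] F bed [ -3.25 -11.25   1.32] t 7.85 dqmax 0.002
rot err [0.07 0.23 0.12]
```

Emit:
servo_tool(
  series="1 0.0003 -0.001 0 0 0 0; 1 0.0003 -0.002 0 0 0 0; 1 0.0003 -0.003 0 0 0 0; 1 0.0003 -0.0035 0 0 0 0; 1 0.0003 -0.0035 0 0 0 0; 1 0.0003 -0.0035 0 0 0 0",
)

```text
time_s: 8.35
eef_pos: [0.4989, 0.001, 0.1167]
eef_rot: [0.18, 0.659, 0.705, 0.19]
wrist_force: [4.5, -7.4, -0.6]
opening: 0.57
grasp_force: 63.9
```

```bash
python3 - <<'E'
from h import *
strip("top",15,40); stat()
E
```

```text
top 707 ((5.42536735534668, 59.65015411376953), (157.9925079345703, 51.970176696777344), 89.97628784179688) [[-20.6, -19.3, 19.5], [-19.4, -18.5, 20.9], [7.2, 40.8, 26.5], [30.1, 137.7, 31.3], [31.4, 138.6, 32.7]]
 plane slopes/z [-1.16000e-02 -3.10000e-03  2.66582e+01]
tcp bed [ 2.24 58.2  29.49] F bed [ 2.91 -7.28 -0.63] t 8.4 dqmax 0.002
rot err [ 0.3   0.27 -0.02]
```

Emit:
servo_tool(
  series="1 0 -0.001 0 0 0 0; 1 0 -0.002 0 0 0 0; 1 0 -0.003 0 0 0 0; 1 0 -0.004 0 0 0 0; 1 0 -0.004 0 0 0 0; 1 0 -0.004 0 0 0 0",
)

```text
time_s: 8.9
eef_pos: [0.4954, 0.0008, 0.1147]
eef_rot: [0.18, 0.659, 0.705, 0.19]
wrist_force: [3.9, -7.3, 1.2]
opening: 0.571
grasp_force: 63.9
```

```bash
python3 - <<'E'
from h import *
strip("top",15,40); stat()
E
```

```text
top 704 ((1.08392333984375, 59.71332550048828), (158.24851989746094, 50.60472106933594), 89.5532455444336) [[-24.7, -19.4, 19.0], [-23.0, -18.4, 21.1], [3.2, 41.4, 26.4], [25.7, 138.0, 31.6], [26.9, 139.0, 34.2]]
 plane slopes/z [ 2.40000e-03 -4.90000e-03  2.66808e+01]
tcp bed [-1.7  58.19 29.52] F bed [ 3.89 -7.93 -1.56] t 8.95 dqmax 0.002
rot err [ 0.31  0.27 -0.02]
```

Emit:
servo_tool(
  series="1 0 -0.0007 0 0 0 0; 1 0 -0.0013 0.0003 0 0 0; 1 0 -0.0018 0.0005 0 0 0; 1 0 -0.0018 0.0005 0 0 0; 1 0 -0.0018 0.0005 0 0 0",
)

```text
time_s: 9.37
eef_pos: [0.4946, 0.0007, 0.1138]
eef_rot: [0.18, 0.659, 0.705, 0.19]
wrist_force: [3.7, -6.3, 2.5]
opening: 0.571
grasp_force: 64.3
```

```bash
python3 - <<'E'
from h import *
strip("top",15,40); stat()
E
```

```text
top 705 ((-0.8280239105224609, 59.743064880371094), (158.4762420654297, 51.2395133972168), 89.77942657470703) [[-26.2, -19.5, 15.8], [-24.5, -18.4, 19.9], [1.6, 41.0, 26.0], [24.4, 137.9, 30.7], [25.0, 138.9, 31.9]]
 plane slopes/z [-2.90000e-03 -6.00000e-03  2.62574e+01]
tcp bed [-2.87 58.15 29.2 ] F bed [ 4.54 -6.16  0.99] t 9.4167 dqmax 0.001
rot err [ 0.36  0.28 -0.01]
```

Emit:
servo_tool(
  series="1 0 -0.0005 0 0 0 0; 1 0 -0.001 0 0 0 0; 1 0 -0.0015 0 0 0 0; 1 0 -0.0015 0 0 0 0",
)

```text
time_s: 9.75
eef_pos: [0.4944, 0.0006, 0.114]
eef_rot: [0.181, 0.659, 0.704, 0.191]
wrist_force: [10.3, -1.5, 0.5]
opening: 0.572
grasp_force: 63.7
```

```bash
python3 - <<'E'
from h import *
strip("top",15,40); stat()
E
```

```text
top 705 ((0.3770008087158203, 60.02349090576172), (158.9379119873047, 51.951087951660156), 89.60342407226562) [[-26.1, -19.4, 16.1], [-24.2, -18.4, 20.3], [1.5, 40.7, 26.3], [24.6, 137.7, 31.3], [26.1, 139.5, 33.0]]
 plane slopes/z [-1.30000e-02 -3.50000e-03  2.64429e+01]
tcp bed [-3.03 58.1  29.4 ] F bed [ 9.15 -3.79 -3.97] t 9.8 dqmax 0.002
rot err [ 0.49  0.29 -0.03]
```

Emit:
servo_tool(
  series="1 0.0003 0 0.0005 0 0 0; 1 0.0005 0 0.001 0 0 0; 1 0.0005 0 0.001 0 0 0; -0.2 0.0005 0 0.001 0 0 0; -0.3 0.0005 0 0.001 0 0 0; -0.4 0.0005 0 0.001 0 0 0; -0.4 0.0005 0 0.001 0 0 0; -0.4 0.0005 0 0.001 0 0 0",
)

```text
time_s: 10.47
eef_pos: [0.4911, 0.0031, 0.11]
eef_rot: [0.177, 0.659, 0.706, 0.189]
wrist_force: [2.0, -0.3, 3.5]
opening: 0.698
grasp_force: 1.7
```

```bash
python3 - <<'E'
from h import *
strip("top",15,40); stat(); print(ctrl.get_obs()["opening"])
E
```

```text
top 713 ((0.15764427185058594, 59.56184005737305), (158.4109649658203, 53.01454162597656), 89.67596435546875) [[-26.8, -19.6, 17.6], [-25.0, -18.4, 19.4], [1.4, 41.4, 25.9], [24.8, 137.7, 30.7], [26.5, 138.7, 32.9]]
 plane slopes/z [-1.09000e-02 -2.30000e-03  2.59883e+01]
tcp bed [-7.7  60.86 27.54] F bed [3.8  1.17 2.04] t 10.5167 dqmax 0.002
rot err [0.02 0.01 0.03]
0.7004408220082716
```

Emit:
servo_tool(
  series="-0.4 0 -0.001 0 0 0 0; -0.4 0 -0.002 0 0 0 0; -0.4 0 -0.0025 0 0 0 0; -0.4 0.001 -0.0025 0 0 0 0; -0.4 0.002 -0.0025 0 0 0 0; -0.4 0.003 -0.0025 0 0 0 0; -0.4 0.003 -0.0025 0 0 0 0",
)

```text
time_s: 11.1
eef_pos: [0.4906, 0.0046, 0.1103]
eef_rot: [0.179, 0.659, 0.705, 0.19]
wrist_force: [6.0, -2.4, 4.3]
opening: 0.701
grasp_force: 3.8
```

```bash
python3 - <<'E'
from h import *
strip("top",15,40); stat(); strip("scene",15,40)
E
```

```text
top 709 ((-0.4362449645996094, 59.63471221923828), (158.45535278320312, 51.771690368652344), 89.84793853759766) [[-26.4, -19.6, 17.7], [-25.0, -18.5, 20.6], [1.3, 41.7, 26.2], [24.3, 137.8, 31.0], [25.6, 138.8, 32.6]]
 plane slopes/z [ 6.00000e-04 -1.40000e-03  2.61823e+01]
tcp bed [-7.9  62.33 28.  ] F bed [ 6.79 -3.    0.62] t 11.15 dqmax 0.003
rot err [0.26 0.2  0.02]
scene 393 ((3.600828170776367, 60.094390869140625), (62.06138610839844, 162.83714294433594), 0.8286018371582031) [[-28.2, -21.2, 15.1], [-26.5, -17.6, 15.6], [8.3, 83.8, 24.9], [27.6, 140.1, 28.6], [34.7, 141.5, 35.2]]
 plane slopes/z [-5.54000e-02 -1.20000e-03  2.46374e+01]
```

Emit:
servo_tool(
  series="-0.4 -0.001 0.003 0 0 0 0; -0.4 -0.003 0.006 -0.001 0 0 0; -0.5 -0.003 0.0085 -0.003 0 0 0; -0.5 -0.003 0.0085 -0.008 0 0 0; -0.5 -0.003 0.0085 -0.02 0 0 0; -0.5 -0.003 0.0085 -0.045 0 0 0; -0.5 -0.003 0.0085 -0.075 0 0 0; -0.5 -0.003 0.0085 -0.105 0 0 0; 0 -0.003 0.0085 -0.135 0 0 0; 1 -0.003 0.0085 -0.155 0 0 0; 1 -0.003 0.0085 -0.165 0 0 0; 1 -0.003 0.0085 -0.168 0 0 0",
)

```text
time_s: 12.2
eef_pos: [0.4118, -0.0026, 0.2602]
eef_rot: [0.178, 0.659, 0.706, 0.189]
wrist_force: [-0.5, 0.1, -0.9]
opening: 0.182
grasp_force: 0.0
```

```bash
python3 - <<'E'
from h import *
strip("top",15,40); stat(); strip("scene",15,40)
im,P=cam("top"); im2,P2=cam("scene")
a=im[180:255,215:345,::-1]; b=im2[160:280,220:340,::-1]
cv2.imwrite("pics/c4.png",np.hstack([cv2.resize(a,(440,254),interpolation=3),cv2.resize(b,(254*120//120,254),interpolation=3)])) if 0 else cv2.imwrite("pics/c4.png",np.vstack([cv2.resize(a,(520,300),interpolation=3),cv2.resize(b,(300,300),interpolation=3).repeat(1,0) if 0 else cv2.copyMakeBorder(cv2.resize(b,(300,300),interpolation=3),0,0,0,220,0)]))
# handle and arm points in bed frame
for PP in(P,P2):
    d=(PP-O)*1e3; B=np.stack([d@X,d@Y,d@N],-1); m=(abs(B[...,0])<30)&(B[...,1]<-40)&(B[...,1]>-170)&(B[...,2]>60)&(B[...,2]<160)
    q=B[m]; print(len(q)); 
    for lo in range(60,160,15):
        for nm,s in(("h",q[(q[:,2]>=lo)&(q[:,2]<lo+15)&(q[:,1]<-100)]),("a",q[(q[:,2]>=lo)&(q[:,2]<lo+15)&(q[:,1]>-100)])):
            if len(s)>2: print(lo,nm,len(s),"x",s[:,0].min().round(),s[:,0].max().round(),"y",s[:,1].min().round(),s[:,1].max().round())
E
```

```text
top 926 ((0.38207435607910156, 59.622962951660156), (51.67277908325195, 158.63156127929688), 0.057679321616888046) [[-25.5, -19.7, 16.2], [-24.5, -18.2, 20.5], [0.8, 59.2, 26.0], [24.8, 137.2, 31.0], [26.2, 138.9, 33.6]]
 plane slopes/z [-5.90000e-03  9.00000e-04  2.58621e+01]
tcp bed [ -1.67  60.63 196.72] F bed [ 0.22 -0.64  0.04] t 12.25 dqmax 0.055
rot err [0.1  0.11 0.06]
scene 527 ((1.8205986022949219, 59.488006591796875), (161.6028289794922, 55.35898208618164), 88.64165496826172) [[-27.1, -21.5, 15.2], [-24.8, -17.5, 15.5], [7.7, 65.1, 24.8], [26.8, 139.2, 28.5], [29.0, 140.2, 29.2]]
 plane slopes/z [-7.09000e-02 -2.80000e-03  2.45307e+01]
273
60 h 10 x -2.0 4.0 y -125.0 -117.0
60 a 14 x -9.0 10.0 y -81.0 -70.0
75 a 8 x -8.0 11.0 y -80.0 -71.0
90 h 20 x -3.0 10.0 y -133.0 -116.0
90 a 13 x 7.0 11.0 y -80.0 -70.0
105 h 26 x -5.0 10.0 y -137.0 -117.0
105 a 39 x -9.0 11.0 y -100.0 -61.0
120 h 24 x -5.0 9.0 y -142.0 -122.0
120 a 65 x -12.0 10.0 y -99.0 -62.0
135 h 52 x -10.0 9.0 y -143.0 -123.0
278
60 h 11 x -5.0 6.0 y -124.0 -117.0
60 a 24 x -14.0 11.0 y -82.0 -69.0
75 h 13 x -3.0 12.0 y -129.0 -116.0
75 a 27 x -11.0 11.0 y -80.0 -69.0
90 h 27 x -7.0 12.0 y -137.0 -116.0
90 a 21 x -9.0 13.0 y -82.0 -68.0
105 h 30 x -4.0 14.0 y -141.0 -101.0
105 a 41 x -8.0 11.0 y -99.0 -61.0
120 h 28 x -5.0 12.0 y -139.0 -121.0
120 a 29 x -13.0 12.0 y -99.0 -59.0
135 h 27 x -8.0 10.0 y -140.0 -121.0
```

View pics/c4.png

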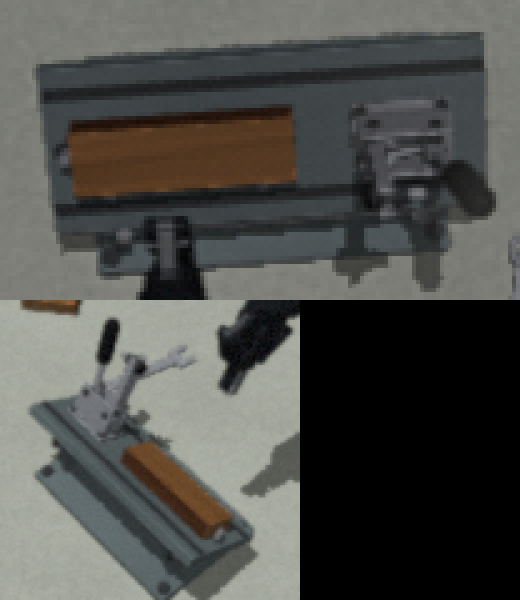

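```bash
python3 - <<'E'
from h import *
go(bed(-3,-104,196),Rb); go(bed(-3,-104,161),Rb)
# waypoints relative to the start TCP (-104,161): tool x = dy, tool z=-dz
prev=None
for a in [80,75,70,60,50,40,30,20,15,10,5,3,0]:
    t=np.radians(a); r=92; y=-118-r*np.cos(t)+11*np.sin(t)+11; z=42+r*np.sin(t)+11*np.cos(t)+27.5
    print(a,"tcp",round(y,1),round(z,1),"shift from(-104,161)",round(y+104,1),round(161-z,1))
E
```

```text
shift [-0.1651  0.     -0.0014] rot [-0.12 -0.03  0.  ]
shift [-1.651e-01  1.000e-04  3.360e-02] rot [-0.12 -0.03  0.  ]
80 tcp -112.1 162.0 shift from(-104,161) -8.1 -1.0
75 tcp -120.2 161.2 shift from(-104,161) -16.2 -0.2
70 tcp -128.1 159.7 shift from(-104,161) -24.1 1.3
60 tcp -143.5 154.7 shift from(-104,161) -39.5 6.3
50 tcp -157.7 147.0 shift from(-104,161) -53.7 14.0
40 tcp -170.4 137.1 shift from(-104,161) -66.4 23.9
30 tcp -181.2 125.0 shift from(-104,161) -77.2 36.0
20 tcp -189.7 111.3 shift from(-104,161) -85.7 49.7
15 tcp -193.0 103.9 shift from(-104,161) -89.0 57.1
10 tcp -195.7 96.3 shift from(-104,161) -91.7 64.7
5 tcp -197.7 88.5 shift from(-104,161) -93.7 72.5
3 tcp -198.3 85.3 shift from(-104,161) -94.3 75.7
0 tcp -199.0 80.5 shift from(-104,161) -95.0 80.5
```

Emit:
servo_tool(
  series="1 -0.01 0 -0.001 0 0 0; 1 -0.03 0 -0.001 0 0 0; 1 -0.055 0 -0.001 0 0 0; 1 -0.08 0 -0.001 0 0 0; 1 -0.105 0 -0.001 0 0 0; 1 -0.13 0 -0.001 0 0 0; 1 -0.15 0 -0.001 0 0 0; 1 -0.162 0 0 0 0 0; 1 -0.165 0 0.01 0 0 0; 1 -0.165 0 0.022 0 0 0; 1 -0.165 0 0.03 0 0 0; 1 -0.165 0 0.033 0 0 0",
)

```text
time_s: 13.4
eef_pos: [0.4395, -0.1647, 0.227]
eef_rot: [0.174, 0.66, 0.706, 0.189]
wrist_force: [0.1, 0.5, 1.1]
opening: 0.002
grasp_force: 0.0
```

```bash
python3 - <<'E'
from h import *
im,P=cam("scene"); im2,P=cam("top"); stat(); go(bed(-3,-104,161),Rb)
a=cv2.resize(im[130:250,200:340,::-1],(560,480),interpolation=3); cv2.imwrite("pics/c5.png",a)
E
```

```text
tcp bed [  -2.91 -103.17  161.35] F bed [ 0.51  0.39 -0.68] t 13.5 dqmax 0.029
rot err [-0.14 -0.15  0.01]
shift [-0.0008 -0.0001  0.0003] rot [-0.14 -0.15  0.01]
```

View pics/c5.png

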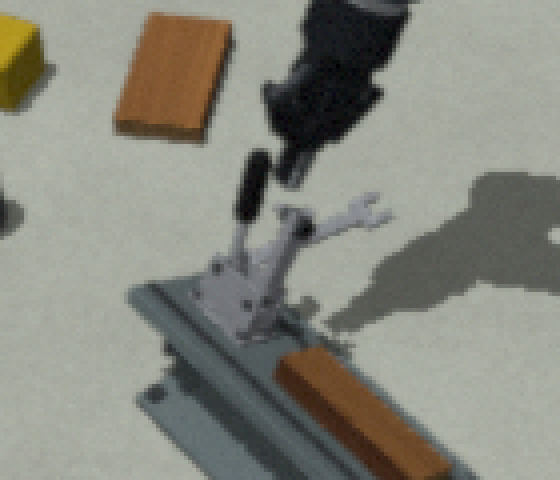

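The shut fingertip (crop 288,185) stands just inside the handle (255,185), clear above the clamp arm (290,215). I'll start the push.

Emit:
servo_tool(
  series="1 -0.004 0 0 0 0 0; 1 -0.009 0 -0.001 0 0 0; 1 -0.015 0 -0.0005 0 0 0; 1 -0.021 0 0.0005 0 0 0; 1 -0.027 0 0.002 0 0 0; 1 -0.033 0 0.004 0 0 0; 1 -0.039 0 0.006 0 0 0; 1 -0.045 0 0.009 0 0 0; 1 -0.051 0 0.012 0 0 0; 1 -0.056 0 0.0155 0 0 0; 1 -0.061 0 0.0195 0 0 0; 1 -0.066 0 0.0235 0 0 0",
)

```text
time_s: 14.5
eef_pos: [0.4562, -0.2312, 0.2087]
eef_rot: [0.176, 0.659, 0.706, 0.189]
wrist_force: [-1.5, 0.6, 1.4]
opening: -0.0
grasp_force: 0.5
```

```bash
cat > a.py <<'E'
from h import *
import sys
stat()
im,P=cam("scene"); d=(P-O)*1e3; B=np.stack([d@X,d@Y,d@N],-1)
m=(abs(B[...,0])<25)&(B[...,1]<-118)&(B[...,1]>-235)&(B[...,2]>30)&(B[...,2]<150)
q=B[m]; q=q[np.hypot(q[:,1]+118,q[:,2]-42)<108]; r=np.hypot(q[:,1]+118,q[:,2]-42); q=q[r>30]
print("handle elev deg",np.percentile(np.degrees(np.arctan2(q[:,2]-42,-118-q[:,1])),[5,25,50,75,95]).round(1),len(q))
cv2.imwrite(f"pics/{sys.argv[1]}.png",cv2.resize(im[130:250,200:340,::-1],(560,480),interpolation=3))
strip("top",15,40)
E
python3 a.py c6
```

```text
tcp bed [  -2.27 -170.53  138.39] F bed [-0.6   0.74  1.91] t 14.5 dqmax 0.223
rot err [-0.04 -0.01  0.01]
handle elev deg [39.1 45.4 49.8 57.8 64.7] 172
top 877 ((-0.6241474151611328, 59.693382263183594), (52.70494079589844, 158.6715850830078), 0.08242546021938324) [[-27.0, -19.6, 17.4], [-24.5, -17.2, 19.9], [2.5, 64.6, 25.8], [25.0, 137.3, 30.9], [25.8, 139.0, 32.2]]
 plane slopes/z [-8.8000e-03 -1.6000e-03  2.5858e+01]
```

View pics/c6.png

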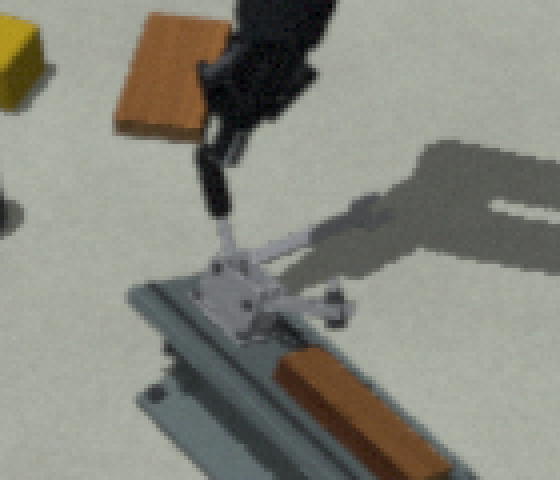

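The handle (crop 213,180) follows the finger and the arm (320,300) is coming down towards the strip, which has not moved. Continuing the arc.

Emit:
servo_tool(
  series="1 -0.003 0 0.003 0 0 0; 1 -0.006 0 0.0065 0 0 0; 1 -0.009 0 0.01 0 0 0; 1 -0.0115 0 0.0135 0 0 0; 1 -0.014 0 0.0175 0 0 0; 1 -0.0165 0 0.0215 0 0 0; 1 -0.0185 0 0.0255 0 0 0; 1 -0.0205 0 0.03 0 0 0; 1 -0.022 0 0.0345 0 0 0; 1 -0.0235 0 0.038 0 0 0; 1 -0.025 0 0.042 0 0 0; 1 -0.026 0 0.0455 0 0 0",
)

```text
time_s: 15.6
eef_pos: [0.4808, -0.2559, 0.17]
eef_rot: [0.177, 0.659, 0.706, 0.189]
wrist_force: [-2.9, -2.5, 3.9]
opening: 0.002
grasp_force: 2.1
```

```bash
python3 a.py c7
```

```text
tcp bed [  -1.79 -196.9    93.42] F bed [-0.75 -2.29  4.9 ] t 15.6 dqmax 0.117
rot err [-0.    0.08  0.03]
handle elev deg [ 7.1 14.1 24.2 39.2 49.9] 214
top 814 ((-0.1736621856689453, 60.131961822509766), (157.35830688476562, 52.59423828125), 89.66300201416016) [[-26.2, -18.7, 16.0], [-24.6, -16.2, 19.1], [3.9, 70.0, 25.9], [25.1, 137.6, 30.2], [26.5, 138.9, 31.6]]
 plane slopes/z [-1.56000e-02 -7.00000e-04  2.57474e+01]
```

Emit:
servo_tool(
  series="1 -0.0005 0 0.002 0 0 0; 1 -0.001 0 0.004 0 0 0; 1 -0.0015 0 0.006 0 0 0; 1 -0.0015 0 0.008 0 0 0; 1 -0.002 0 0.0095 0 0 0; 1 -0.002 0 0.0105 0 0 0; 1 -0.002 0 0.011 0 0 0; 1 -0.002 0 0.011 0 0 0",
)

```text
time_s: 16.37
eef_pos: [0.4862, -0.2566, 0.1603]
eef_rot: [0.176, 0.659, 0.706, 0.189]
wrist_force: [0.5, -1.2, 1.6]
opening: 0.001
grasp_force: 0.4
```

```bash
python3 a.py c8
```

```text
tcp bed [  -2.11 -197.93   82.35] F bed [ 1.16 -1.26  1.13] t 16.3667 dqmax 0.005
rot err [-0.03 -0.02  0.02]
handle elev deg [-1.7  6.6 21.7 40.4 51.7] 237
top 813 ((-0.7609844207763672, 60.318634033203125), (157.52944946289062, 54.384925842285156), 89.68089294433594) [[-28.1, -18.6, 15.6], [-24.7, -16.1, 19.4], [3.8, 70.2, 25.9], [25.0, 137.5, 30.5], [26.4, 139.2, 32.4]]
 plane slopes/z [-1.22000e-02 -2.00000e-03  2.58969e+01]
```

Force has dropped (past dead centre). Pressing on to the stop.

Emit:
servo_tool(
  series="1 0 0 0.001 0 0 0; 1 0 0 0.002 0 0 0; 1 0 0 0.003 0 0 0; 1 0 0 0.003 0 0 0",
)

```text
time_s: 16.8
eef_pos: [0.4875, -0.2567, 0.158]
eef_rot: [0.176, 0.659, 0.706, 0.189]
wrist_force: [-5.7, 0.8, 5.3]
opening: -0.001
grasp_force: 3.9
```

```bash
python3 -c "
from h import *
stat()"
```

```text
tcp bed [  -2.11 -198.11   79.69] F bed [-2.24  1.15  7.4 ] t 16.8 dqmax 0.003
rot err [-0.05 -0.01  0.06]
```

Emit:
servo_tool(
  series="1 0 0 0.0005 0 0 0; 1 0 0 0.001 0 0 0; 1 0 0 0.001 0 0 0",
)

```text
time_s: 17.05
eef_pos: [0.4877, -0.2567, 0.1577]
eef_rot: [0.176, 0.659, 0.707, 0.189]
wrist_force: [-15.6, 2.6, 14.9]
opening: 0.004
grasp_force: 10.2
```

```bash
python3 -c "
from h import *
stat()"
```

```text
tcp bed [  -2.03 -198.14   79.39] F bed [-5.88  3.67 20.59] t 17.05 dqmax 0.003
rot err [-0.06 -0.02  0.11]
```

On the stop (20 N, moved only 0.3 mm). Retract.

Emit:
servo_tool(
  series="1 0 0 -0.002 0 0 0; 1 0 0 -0.006 0 0 0; 1 0 0 -0.015 0 0 0; 1 0 0 -0.03 0 0 0; 1 0 0 -0.05 0 0 0; 1 0 0 -0.075 0 0 0; 1 0 0 -0.1 0 0 0; 1 0 0 -0.115 0 0 0; 1 0 0 -0.12 0 0 0; 1 0 0 -0.12 0 0 0; 1 0 0 -0.12 0 0 0",
)

```text
time_s: 17.97
eef_pos: [0.4282, -0.2607, 0.2606]
eef_rot: [0.177, 0.659, 0.706, 0.189]
wrist_force: [-1.2, 0.2, -0.8]
opening: 0.002
grasp_force: 0.0
```

```bash
python3 a.py c9; python3 -c "
from h import *
im,P=cam('top'); cv2.imwrite('pics/t9.png',cv2.resize(im[180:280,215:365,::-1],(780,520),interpolation=3))"
```

```text
tcp bed [  -2.23 -198.05  198.3 ] F bed [-1.42  0.29 -0.07] t 17.9667 dqmax 0.024
rot err [-0.03  0.02  0.01]
handle elev deg [-3.4  0.2  5.2  7.9 12.1] 101
top 811 ((0.1121673583984375, 60.217552185058594), (157.48719787597656, 52.96946716308594), 89.35255432128906) [[-26.7, -18.8, 16.2], [-24.4, -16.2, 19.5], [3.6, 70.4, 25.7], [24.9, 137.5, 30.9], [26.5, 139.2, 32.9]]
 plane slopes/z [-4.20000e-03 -2.00000e-04  2.57489e+01]
```

View pics/c9.png

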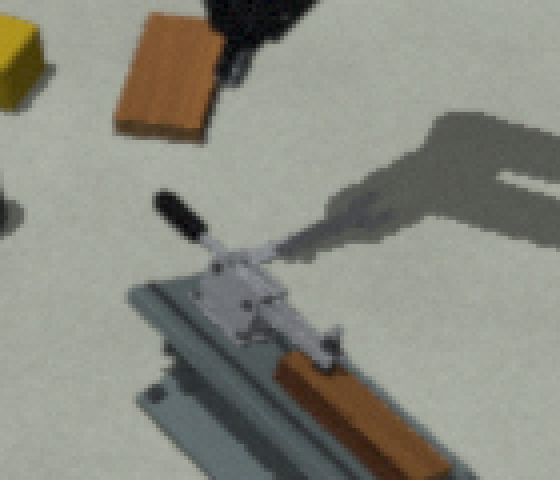

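View pics/t9.png

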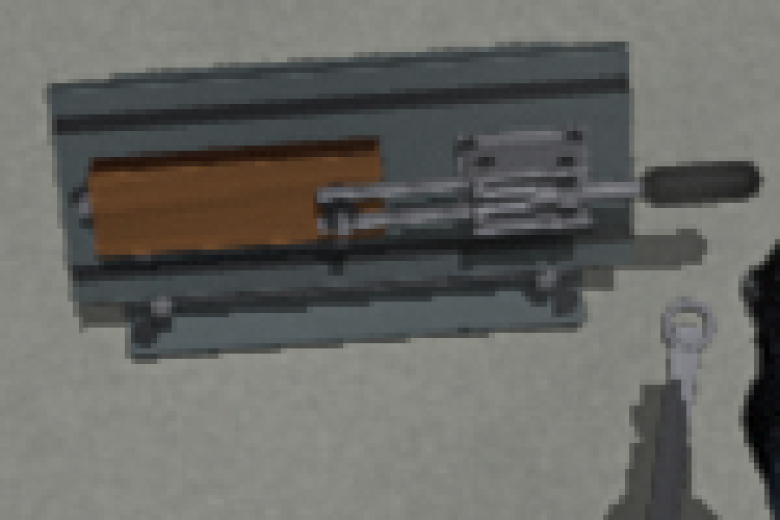

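The handle lies flat (top crop 700,185), the foot is on the strip (335,210), and the strip is against the end pin (82,207). The gripper is clear, so I'm handing in.

```bash
python3 -c "
from bench import ctrl
print(ctrl.hand_in())"
```

```text
the job is handed in; nothing more can be done
None
```

I handed the job in at about 18 s of the 51 s: by camera and force readings the strip is home against its pins, the clamp handle is down on its stop and the gripper is clear, but `hand_in` returned no verdict, and I couldn't read the foot's clamping force directly.

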